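Rotate the tea tins: old stock to the front, new stock behind

TASK

Restock the square-tin row of the tea rack, oldest in front: first draw the square tin that is already in the rack forward along its lane until it rests against the front lip, then stand the new square tin from the stool in the same lane directly behind it, right up against it. Both end upright on the lane floor and released; leave the round tin, kettle, mug and lighter as they are.

Things in the scene. Friction and masses are not known exactly. Their poses are not given: they have to be found in the camera images.
- rack: Fixed wooden tea rack. Origin on the work surface below the inner face of the front lip, mid-width; +x into the rack, away from its front, +y to its left, z up. Shelf floor 12 mm above the origin, from x -12 to 210 mm, 270 mm wide. Two lanes run along x; one holds the old square tin, the other the round tin, which is which varies.
- lip (a point): Inner face of the rack's front lip, mid-width, at shelf-floor height; axes as the rack's. The lip is 12 mm thick and stands 14 mm above the shelf floor across the whole width.
- lane_left (a point): Front end of the rack's left lane, on its centre line (rack y = +50 mm), at the lip's inner face and shelf-floor height; axes as the rack's. The lane is 62 mm wide between rails 6 mm thick and 10 mm high.
- lane_right (a point): Front end of the rack's right lane, on its centre line (rack y = -50 mm), at the lip's inner face and shelf-floor height; axes as the rack's. The lane is 62 mm wide between rails 6 mm thick and 10 mm high.
- cupboard (a point): Front lower edge, mid-width, of the closed, immovable cupboard over the rack's rear: rack x = 90 to 210 mm, 130 to 230 mm above the shelf floor, 270 mm wide, on 14 mm posts at x = 105 and 200, y = +-128 mm. Open above for x under 90 mm. To reach the rear places lean the gripper 30 to 45 degrees, pointing down and into the rack.
- old_tin: Square aluminium tin already in the rack, upright in one lane, square to it within 5 degrees, centre 86 to 100 mm behind the lip at the start, so partly under the cupboard. Body 50 x 50 x 48 mm high with a round lid on top (36 mm across, 6 mm high), 54 mm in all; 0.1 to 0.21 kg. Origin at the centre of its underside, z up, x and y along its sides. It slides when pulled.
- new_tin: New square tin, same make and size as the old one (50 x 50 x 48 mm plus lid to 54 mm; 0.1 to 0.21 kg), upright on the stool's half nearest the robot. Origin at the centre of its underside, z up, x and y along its sides. To get behind the old tin it must pass over it, lifted more than 54 mm off the shelf floor, and under the cupboard, then go down.
- stool: Fixed low wooden stool, top 320 (x) by 340 (y) mm, 100 mm above the work surface. Origin on the work surface under its centre.
- round_tin: Bystander: round aluminium tin, 52 mm across, 56 mm high, in the other lane of the rack. Origin at the centre of its underside.
- kettle: Bystander: dented aluminium kettle on the far half of the stool, body 120 mm across, 130 mm high over its arched handle, spout reaching 93 mm from its axis. Origin at the centre of its underside.
- mug: Bystander: white enamel mug on the far half of the stool, 76 mm across, 80 mm high, with one handle. Origin at the centre of its underside.
- lighter: Bystander: green plastic lighter, about 80 x 24 x 12 mm, lying on top of the rack's cupboard. Origin at the centre of its underside.
Things that resemble listed ones, but are neither listed nor needed, are in the scene too. What is shaped like the new_tin but blue or turquoise is not meant.

How it is judged:
By the outcome, as a careful person would: the job done as asked, in the order asked, and still so for the second after the job is handed in, with the robot touching nothing.
It also fails if it takes over 58 s, if anything falls off the work surface, if the arm or the gripper's body presses on something with over 40 N, if the wrist force passes 120 N, or if a joint passes its speed limit or range.

ROBOT

A 6-joint arm with a two-finger parallel gripper is mounted at the origin on the work surface. World frame = base frame: x ahead of the robot, y to its left, z up, the work surface at z = 0. Lengths are in m, angles in rad, forces in N, time in s.
With the tool pointing down it reaches from about 0.3 to 0.875 m from the base axis. Payload 4.2 kg.
Tool frame: the origin (TCP) lies on the centre line of the jaws, within the pads' length; the fingertips stand 11 mm ahead of it and the grasp point (between the pads) lies 8 mm behind it; z points along the fingers, y is the line along which they close (so a half turn about z gives the same grasp; the last joint's range is limited). The gripper opens to 85 mm and grips with 20 to 120 N. Pads are 22 mm wide; open, the fingers measure 114 mm over their backs; the gripper's body (76 mm by 85 mm) begins 54 mm behind the grasp point. The pads swing forward as they close: fully open they stand 13 mm farther back than shut.
Start: joints at [-1.365, 0.32, 1.565, -0, 1.257, -0.02], TCP at [0.129, -0.56, 0.242] pointing down, gripper open.
Joint ranges: [-3.11, 3.11], [-0.84, 2.01], [0.21, 2.61], [-1.34, 4.49], [0.05, 2.63], [-2.56, 2.56]. Speed limits (rad/s): [2.57, 2.57, 3.14, 3.14, 3.14, 3.14].

INTERFACE

Orientations are given as [roll, pitch, yaw] about the fixed x, y, z axes, in that order (R = Rz(yaw) Ry(pitch) Rx(roll)).
In Python, from station import bot gives the robot as it stands. Calls block until the motion is done:
- bot.goto(position, orientation): joint-space move of the TCP to a pose.
- bot.move_l(position, rot=None, rate=0.15): straight line of the TCP; rot=None keeps the orientation; rate is the mean speed in m/s.
- bot.move_joints(angles): joint-space move.
- bot.open() and bot.close_gripper(grip_force=None): open the fingers fully, or close them until they stop; grip_force is the grip in N (None keeps the last).
- bot.dwell(seconds).
- bot.inverse_kinematics(position, orientation): joint angles nearest the present ones, or None.
- bot.get_image(name): name is "scene" or "top" or "wrist"; returns the picture (480x640x3 uint8, red, green, blue); there is no depth.
- bot.camera_info(name): a dict with "vertical_fov" (degrees; the focal length in pixels is half the picture's height over the tangent of half this angle, whatever the lens; pixels are square), "cx", "cy" (the principal point, pixels), "R" (3x3) and "t" (3): a world point X has camera coordinates R X + t. Camera axes: x right, y down, z forward; pixel columns grow to the right and rows downward; lengths in m; the calibration is good to about 2 mm. The wrist camera is an equidistant fisheye: a pixel r from the principal point sees the ray r / f radians off the axis. A picture is of the moment at which its call begins: read the wrist's pose just before it. camera_info takes no time and is no camera call; for the wrist camera it gives the pose at the moment of the call.
A pose or a line that the arm cannot do raises bot.MotionError and nothing moves.
- bot.close_job(): hands the job in; it is judged then, once.
Readings, each from a call of its own:
- bot.current_time(): time.
- bot.current_joints(): joint angles.
- bot.current_qvel(): joint speeds.
- bot.current_tau(): joint torques, N m.
- bot.current_eef_pos(): TCP position.
- bot.current_tool_rot(): TCP orientation.
- bot.current_ft_force(): force on the tool from outside, world axes, zero at the start.
- bot.current_wrist_torque(): the same for the moment, N m.
- bot.current_opening(): finger opening in m.
- bot.current_grip_force(): force on a finger pad.
Only numpy, scipy, OpenCV 4.12 (cv2) and the standard library are available. Lean on these libraries where they do the work, as an engineer would, in place of code of your own. Each camera call takes 0.05 s, during which the arm holds its last target. There are 200 camera calls.

## Working session

There is one attempt and no reset: what is moved stays moved. The work goes in short steps, each a Python script; the robot and the scene stay as the last script left them, time stands still between calls to the robot, and variables do not carry over. Pictures are saved under pics/ and viewed, at most 10 in all, crops included, and the job is handed in when it is done.

```bash
ls; mkdir -p pics; python3 - <<'E'
from station import bot
import cv2,numpy as np
for n in ("scene","top"):
    im=bot.get_image(n); cv2.imwrite(f"pics/{n}0.png",im[:,:,::-1])
    c=bot.camera_info(n); print(n,c)
E
```

```text
pics
scene {'vertical_fov': 49.08500799990007, 'cx': 310.33166581641, 'cy': 236.56248152455217, 'R': array([[ 0.7833367 ,  0.6215948 ,  0.00187795],
       [ 0.51781013, -0.65086943, -0.55519515],
       [-0.34388412,  0.43587716, -0.83171799]]), 't': array([-0.41351272, -0.17113475,  1.54277089])}
top {'vertical_fov': 45.69294530509509, 'cx': 321.2551919289379, 'cy': 241.0698957020529, 'R': array([[ 0.00602547, -0.99995109, -0.00784347],
       [-0.99787349, -0.00550351, -0.06494771],
       [ 0.06490137,  0.00821813, -0.99785784]]), 't': array([0.02608692, 0.51678609, 1.28725149])}
```

View pics/scene0.png

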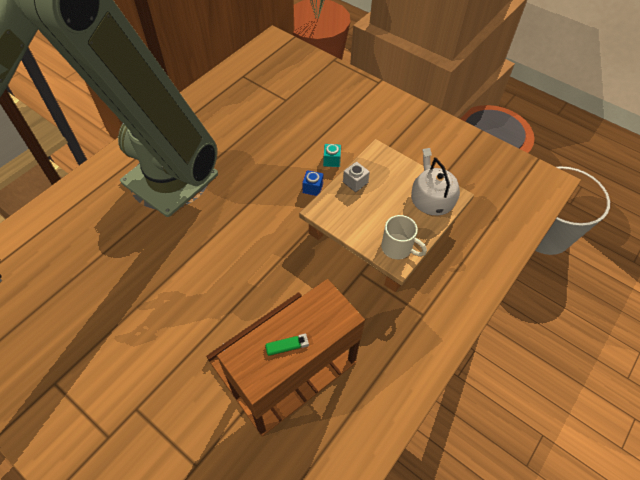

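View pics/top0.png

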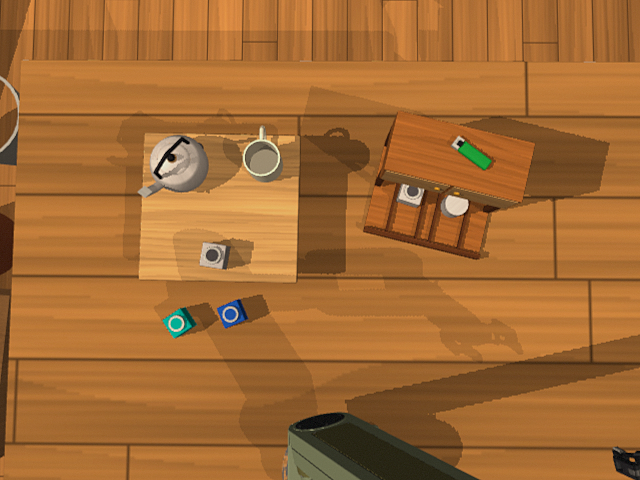

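The top view shows the old tin at (411,193) in the left lane, with the round tin at (455,205). The candidates for the new tin are the grey tin on the stool (214,255), the teal one (178,323) and the blue one (232,314), both on the table. I choose the grey one at (214,255), since it stands on the near half of the stool. Next is a close crop to check it.

```bash
cat > h.py <<'E'
import numpy as np,cv2
from station import bot
def ray(name,uv,z,c=None):
    c=c or bot.camera_info(name); R=np.array(c["R"]);t=np.array(c["t"])
    f=240/np.tan(np.radians(c["vertical_fov"])/2)
    x=(uv[0]-c["cx"])/f;y=(uv[1]-c["cy"])/f
    if name=="wrist":
        r=np.hypot(x,y); s=np.sin(r)/max(r,1e-9); d=np.array([x*s,y*s,np.cos(r)])
    else: d=np.array([x,y,1.])
    o=-R.T@t; d=R.T@d
    return o+d*(z-o[2])/d[2]
def proj(name,X,c=None):
    c=c or bot.camera_info(name); R=np.array(c["R"]);t=np.array(c["t"])
    f=240/np.tan(np.radians(c["vertical_fov"])/2)
    p=R@np.asarray(X)+t
    if name=="wrist":
        th=np.arctan2(np.hypot(p[0],p[1]),p[2]); q=p[:2]/max(np.hypot(p[0],p[1]),1e-9)*th*f
    else: q=p[:2]/p[2]*f
    return q+[c["cx"],c["cy"]]
E
python3 - <<'E'
from h import *
im=cv2.imread("pics/top0.png")
a=cv2.resize(im[105:265,355:540],None,fx=3,fy=3,interpolation=cv2.INTER_CUBIC)
b=cv2.resize(im[230:280,190:238],None,fx=5,fy=5,interpolation=cv2.INTER_CUBIC)
o=np.zeros((480,555+240,3),np.uint8);o[:,:555]=a;o[:250,555:]=b
cv2.imwrite("pics/crop1.png",o)
hsv=cv2.cvtColor(im,cv2.COLOR_BGR2HSV)
m=((hsv[...,1]<60)&(hsv[...,2]>90)).astype(np.uint8)
n,l,s,c=cv2.connectedComponentsWithStats(m)
for i in range(1,n):
    if s[i,4]>60 and s[i,1]>60:
        p=np.argwhere(l==i)[:,::-1].astype(np.float32); print(s[i],c[i].round(1),cv2.minAreaRect(p))
E
```

```text
[  0  77  19  36 102] [11.6 91. ] ((11.940544128417969, 92.94324493408203), (39.354557037353516, 7.122291088104248), 62.10273361206055)
[  0 122  18  31  99] [  9.9 138.8] ((10.131147384643555, 138.02700805664062), (5.4535017013549805, 34.4448127746582), 32.195735931396484)
[243 129  37  47 222] [262.2 155.6] ((259.61474609375, 155.73768615722656), (40.58769226074219, 36.36247253417969), 50.194427490234375)
[ 138  136   70   61 2361] [177.6 166.1] ((176.10238647460938, 170.40084838867188), (58.239540100097656, 69.5865707397461), 19.358993530273438)
[451 136  13  14  70] [456.7 142.7] ((457.2400207519531, 142.68002319335938), (7.200000286102295, 12.0), 36.869895935058594)
[397 184  27  23 350] [409.2 196.1] ((409.8113098144531, 195.1603546142578), (23.626014709472656, 18.54367446899414), 15.945395469665527)
[441 195  27  22 440] [453.6 206. ] ((453.6059875488281, 206.91831970214844), (26.38968849182129, 20.501522064208984), 15.52410888671875)
[200 242  26  27 438] [212.9 255. ] ((212.67567443847656, 254.94595336914062), (23.344655990600586, 23.344655990600586), 9.462322235107422)
[222 306  17  17  80] [230.1 314.1] ((230.00003051757812, 314.0000305175781), (15.55634880065918, 15.55634880065918), 45.0)
[169 315  16  17  78] [176.9 322.9] ((176.5, 323.0), (16.0, 15.0), 90.0)
```

View pics/crop1.png

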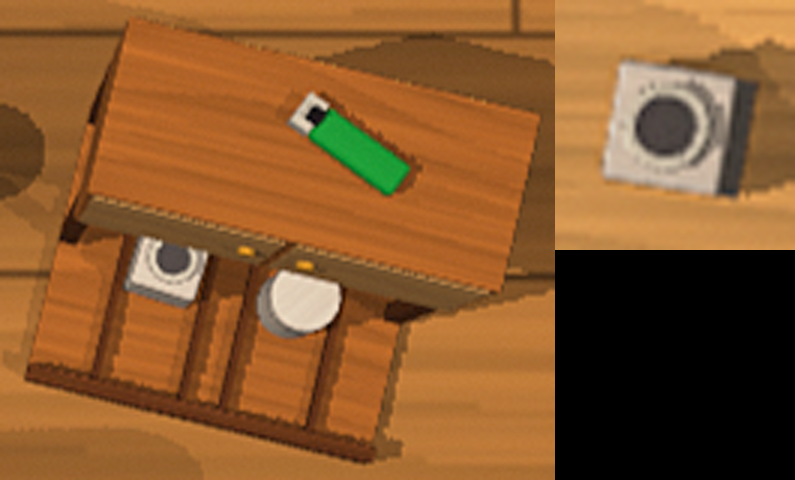

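The crop confirms the grey tin: plain aluminium and square, body corners near (203,242), (227,246), (223,269) and (200,265). The old tin's lid is at (413,191), and the lip runs from (364,231) to (479,258). Now I compute the poses.

```bash
python3 - <<'E'
from h import *
def px(P,s,o): return (np.array(P)+.5)/s-.5+o
O=(355,105)
L=[((128,20),(.21,.135),.242),((538,117),(.21,-.135),.242),((500,292),(.09,-.135),.242),((88,197),(.09,.135),.242),((27,379),(-.012,.135),.026),((372,460),(-.012,-.135),.026)]
W=np.array([ray("top",px(p,3,O),z)[:2] for p,_,z in L]); M=np.array([m for _,m,_ in L])
wc=W.mean(0);mc=M.mean(0); H=(M-mc).T@(W-wc); a=np.arctan2(H[0,1]-H[1,0],H[0,0]+H[1,1])
R=np.array([[np.cos(a),-np.sin(a)],[np.sin(a),np.cos(a)]]); t=wc-R@mc
print("rack",t,np.degrees(a)); print("res mm",((W-(M@R.T+t))*1e3).round(1).tolist())
for n,p,z in [("oldlid",(175,258),.066),("oFL",(127,285),.06),("oFR",(193,303),.06)]:
    w=ray("top",px(p,3,O),z)[:2]; print(n,w.round(4),(R.T@(w-t)*1e3).round(1))
P=[(622,62),(738,78),(718,194),(604,177)]
C=np.array([ray("top",px(np.subtract(p,(555,0)),5,(190,230)),.148)[:2] for p in P])
e=[np.linalg.norm(C[i]-C[(i+1)%4]) for i in range(4)]; print("new",C.mean(0),e,[np.degrees(np.arctan2(*(C[(i+1)%4]-C[i])[::-1])) for i in range(4)])
print("newlid",ray("top",px((110,126),5,(190,230)),.154), bot.current_time())
E
```

```text
rack [ 0.51955115 -0.20045226] -13.13403974966582
res mm [[-2.3, -0.6], [-2.8, 1.8], [1.8, 0.6], [-0.0, -2.2], [1.0, -1.1], [2.4, 1.6]]
oldlid [ 0.6263 -0.1737] [97.9 50.3]
oFL [ 0.6069 -0.139 ] [71.1 79.7]
oFR [ 0.5938 -0.1878] [69.4 29.2]
new [0.47785418 0.25128849] [np.float64(0.04842891368483552), np.float64(0.048373925410560535), np.float64(0.04755223079537788), np.float64(0.04787592460877203)] [np.float64(-97.52428283654254), np.float64(171.1699932823692), np.float64(81.89017285710653), np.float64(-7.791328592935498)]
newlid [0.4782915  0.25236002 0.154     ] 0.1
```

```bash
cat >> h.py <<'E'
A=np.radians(-13.13); T0=np.array([.5195,-.2005,.012])
TH=np.radians(35)
def tcp(g,yaw=A,th=TH):   # grasp point (world) -> TCP
    z=np.array([np.sin(th)*np.cos(yaw),np.sin(th)*np.sin(yaw),-np.cos(th)])
    return np.asarray(g)+.008*z
def rk(x,y,z):            # rack mm (z over shelf floor) -> world
    c,s=np.cos(A),np.sin(A); return T0+np.array([c*x-s*y,s*x+c*y,z])/1e3
def inrack(p):
    d=(np.asarray(p)-T0)*1e3; c,s=np.cos(A),np.sin(A); return np.array([c*d[0]+s*d[1],-s*d[0]+c*d[1],d[2]])
RPY=lambda yaw=A,th=TH:[np.pi,-th,yaw]
def fr():                 # force in rack axes
    f=np.asarray(bot.current_ft_force()); c,s=np.cos(A),np.sin(A); return np.array([c*f[0]+s*f[1],-s*f[0]+c*f[1],f[2]]).round(1)
E
python3 - <<'E'
from h import *
for g,y in [(rk(-50,50,190),A),(rk(88,51,40),A),(rk(15,50,40),A),(rk(75,50,42),A),((.478,.2515,.142),np.radians(-8)),((.478,.2515,.25),np.radians(-8))]:
    print(bot.inverse_kinematics(tcp(g,y),RPY(y)))
bot.goto(tcp(rk(-40,51,170)),RPY())
s=100
bot.move_l(tcp(rk(88-.574*s,51,40+.819*s)),rate=.2)
im=bot.get_image("wrist");cv2.imwrite("pics/w1.png",im[:,:,::-1])
print(bot.current_time(),bot.current_joints(),inrack(bot.current_eef_pos()),fr())
for p in [(96,51,54),(71,26,48),(71,76,48),(121,26,48),(0,19,0),(0,81,0)]: print(p,proj("wrist",rk(*p)).round(0))
E
```

```text
[-0.34635517  0.04178283  2.21750877  0.24293242  0.28254563  1.24099912]
[-0.30976079  0.47755112  2.1142686   2.48130606  0.07536306 -0.97795614]
[-0.32713523  0.40964328  2.27891336  2.79367662  0.16531322 -1.30759646]
[-0.31424698  0.46142605  2.14232748  2.5411363   0.08637708 -1.04183315]
None
None
2.7333 [-0.32160371  0.26790572  2.16010946  0.46613734  0.11771195  1.0319324 ] [ 34.51724712  50.76279026 115.41136374] [-0.2  1.   0.8]
(96, 51, 54) [322. 241.]
(71, 26, 48) [363. 283.]
(71, 76, 48) [281. 283.]
(121, 26, 48) [360. 207.]
(0, 19, 0) [366. 391.]
(0, 81, 0) [280. 391.]
```

View pics/w1.png

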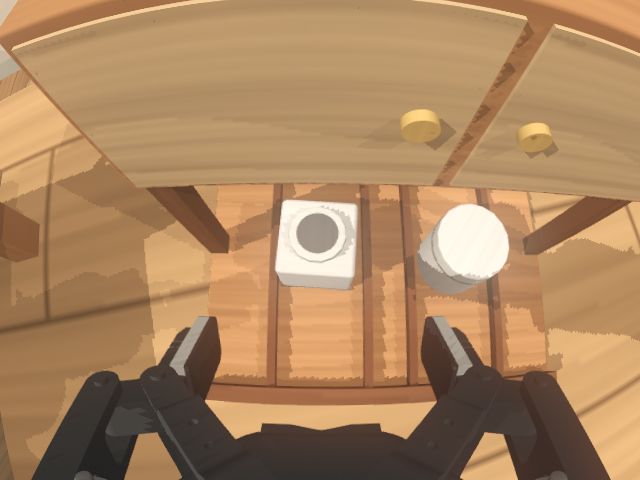

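The wrist view shows the old tin's lid at (319,235). I predicted (322,241), so the tin is about 3 mm farther back and 3 mm left, and the lane is clear. Joint 5 is near its singularity here, so I'll scan lean angles and half turns for a good branch.

```bash
cat >> h.py <<'E'
from scipy.spatial.transform import Rotation as Ro
def ori(yaw,th,flip):
    R=Ro.from_euler('xyz',[np.pi,-th,yaw]); R=R*Ro.from_euler('z',np.pi) if flip else R
    return R.as_euler('xyz').tolist()
E
python3 - <<'E' 2>/dev/null
from h import *
n=np.radians(-8.0)
P={"oldpre":(rk(88-57,52,122),A),"old":(rk(90,52,40),A),"oldfr":(rk(16,52,40),A),"newhi":(rk(25,50,104),A),"newlo":(rk(76,50,42),A),"stool":((.478,.2515,.142),n),"stoolhi":((.478,.2515,.23),n)}
for k,(g,y) in P.items():
  for fl in (0,1):
    s=""
    for d in (20,25,30,35,40,45):
        th=np.radians(d); q=bot.inverse_kinematics(tcp(g,y,th),ori(y,th,fl))
        s+=f" {d}:"+("None" if q is None else "%.2f/%.2f/%.2f"%tuple(q[3:]))
    print(k,fl,s)
E
```

```text
oldpre 0  20:0.05/0.52/1.45 25:0.09/0.39/1.41 30:0.17/0.25/1.33 35:0.45/0.12/1.05 40:2.22/0.08/-0.72 45:2.81/0.22/-1.32
oldpre 1  20:0.05/0.52/-1.69 25:0.09/0.39/-1.73 30:0.17/0.25/-1.81 35:0.45/0.12/-2.10 40:2.22/0.08/2.42 45:2.81/0.22/1.82
old 0  20:0.06/0.38/1.45 25:0.13/0.24/1.38 30:0.38/0.10/1.13 35:2.48/0.07/-0.97 40:2.90/0.22/-1.40 45:2.98/0.38/-1.48
old 1  20:0.06/0.38/-1.69 25:0.13/0.24/-1.76 30:0.38/0.10/-2.01 35:2.48/0.07/2.17 40:2.90/0.22/1.74 45:2.98/0.38/1.66
oldfr 0  20:0.09/0.29/1.41 25:0.23/0.15/1.27 30:None 35:2.81/0.16/-1.32 40:2.94/0.33/-1.46 45:2.99/0.50/-1.51
oldfr 1  20:0.09/0.29/-1.73 25:0.23/0.15/-1.87 30:None 35:2.81/0.16/1.82 40:2.94/0.33/1.68 45:2.99/0.50/1.63
newhi 0  20:0.06/0.47/1.44 25:0.11/0.34/1.39 30:0.23/0.20/1.27 35:0.85/0.07/0.64 40:2.59/0.12/-1.10 45:2.87/0.28/-1.38
newhi 1  20:0.06/0.47/-1.70 25:0.11/0.34/-1.75 30:0.23/0.20/-1.88 35:0.85/0.07/-2.50 40:2.59/0.12/2.04 45:2.87/0.28/1.76
newlo 0  20:0.07/0.37/1.44 25:0.14/0.23/1.36 30:0.46/0.09/1.04 35:2.53/0.09/-1.03 40:2.89/0.24/-1.40 45:2.97/0.40/-1.48
newlo 1  20:0.07/0.37/-1.71 25:0.14/0.23/-1.78 30:0.46/0.09/-2.10 35:2.53/0.09/2.11 40:2.89/0.24/1.74 45:2.97/0.40/1.66
stool 0  20:None 25:None 30:None 35:None 40:None 45:None
stool 1  20:-0.39/0.64/-0.56 25:-0.56/0.58/-0.37 30:-0.77/0.54/-0.14 35:-1.01/0.53/0.11 40:-1.25/0.55/0.38 45:None
stoolhi 0  20:-0.31/0.86/2.47 25:None 30:None 35:None 40:None 45:None
stoolhi 1  20:-0.31/0.86/-0.67 25:-0.43/0.79/-0.54 30:-0.57/0.73/-0.39 35:-0.74/0.69/-0.22 40:-0.92/0.67/-0.02 45:-1.12/0.67/0.19
```

Plan:
- **Old tin:** 45° lean, joint 4 ≈ π branch.
- **New tin:** 27° lean with the half turn, gripped 7 mm ahead of its centre. This clears both the cupboard face and the old lid.

```bash
python3 - <<'E'
from h import *
th=np.radians(45); o=ori(A,th,0)
def G(x,y,z): return tcp(rk(x,y,z),A,th)
bot.goto(G(20,53,110),o)
bot.move_l(G(90,53,40),rate=.12)
print(bot.current_time(),fr())
bot.close_gripper(35); print("grip",bot.current_opening(),bot.current_grip_force(),fr())
f0=fr()
bot.move_l(G(24,52,40),rate=.08); print(bot.current_time(),fr()-f0)
x=24
while x>8:
    x-=1.5; bot.move_l(G(x,51.5,40),rate=.06); f=fr()-f0
    if f[0]>10: break
print(x,f,inrack(bot.current_eef_pos()),bot.current_opening(),bot.current_time())
im=bot.get_image("top");cv2.imwrite("pics/top1.png",im[:,:,::-1])
im=bot.get_image("wrist");cv2.imwrite("pics/w2.png",im[:,:,::-1])
E
```

```text
5.775 [-0.4  0.1  0.1]
grip 0.05027633785001655 36.524085610726615 [-4.9  0.1  6.3]
7.175 [2.3 0.  3.7]
16.5 [11.9 -0.1 -2.8] [23.97767149 51.36860459 35.51096886] 0.050265868380352 8.425
```

View pics/w2.png

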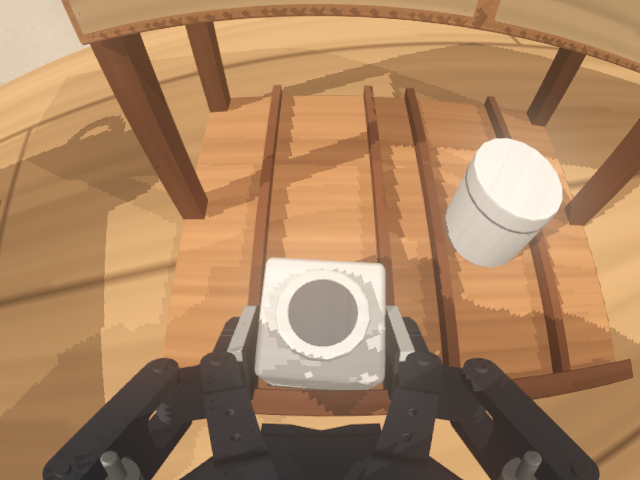

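The wrist view shows the tin gripped square in its lane at (322,320), with its front edge on the lip at about row 390. The force rise of 12 N confirms contact. I'll release it, retreat and fetch the new tin.

```bash
cat >> h.py <<'E'
def tinpos(box,z,thr=110):   # dark lid disc of a grey tin in the top view -> world
    im=cv2.cvtColor(bot.get_image("top"),cv2.COLOR_RGB2HSV); x0,y0,x1,y1=box; c=im[y0:y1,x0:x1]
    m=((c[...,1]<70)&(c[...,2]<thr)&(c[...,2]>40)).astype(np.uint8)
    n,l,s,ce=cv2.connectedComponentsWithStats(m); i=1+np.argmax(s[1:,4]); return ray("top",ce[i]+[x0,y0],z),s[i].tolist(),(ce[i]+[x0,y0]).round(1)
E
python3 - <<'E'
from h import *
th=np.radians(45)
def G(x,y,z): return tcp(rk(x,y,z),A,th)
bot.open(); bot.move_l(G(-45,51.5,102),rate=.2)
t2=np.radians(27); n=np.radians(-8.0)
bot.goto(tcp((.42,.10,.34),n,t2),ori(n,t2,1))
w,s,c=tinpos((375,190,430,245),.066); print("old",inrack(w),s,c)
w,s,c=tinpos((195,235,235,275),.154); print("new",w,s,c)
im=bot.get_image("top");cv2.imwrite("pics/top2.png",im[:,:,::-1])
g=np.array([.471,.253,.142])
bot.goto(tcp(g+[0,0,.08],n,t2),ori(n,t2,1))
im=bot.get_image("wrist");cv2.imwrite("pics/w3.png",im[:,:,::-1])
print([proj("wrist",p).round(0) for p in [(.478,.252,.154)]],bot.current_time(),bot.current_joints())
cv2.imwrite("pics/pair.png",np.hstack([cv2.resize(cv2.imread("pics/w3.png"),(400,300)),cv2.resize(cv2.imread("pics/top2.png")[170:270,350:483],(400,300),interpolation=cv2.INTER_CUBIC)]))
E
```

```text
old [27.1043321  50.32173774 54.        ] [26, 27, 11, 10, 89] [405.9 221.7]
new [0.47819688 0.25236616 0.154     ] [11, 15, 12, 11, 104] [211.6 254.8]
[array([320., 232.])] 13.2333 [ 0.65193513  0.14790815  1.9628657  -0.49524289  0.7490675  -0.45946811]
```

View pics/pair.png

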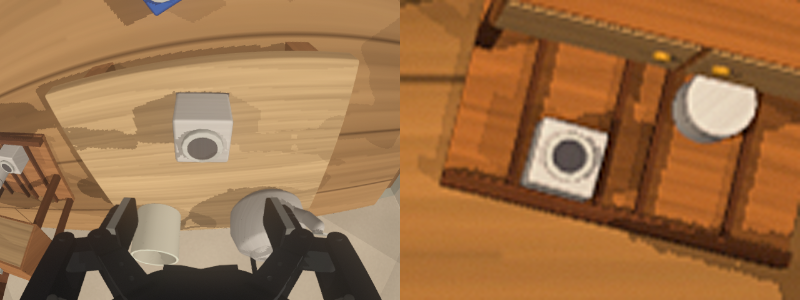

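On the left, the new tin stands at (325,237) as predicted, with the kettle and mug well clear. On the right, the old tin sits square in its lane at the lip. Now I grasp the new tin and carry it to the front of the rack.

```bash
python3 - <<'E'
from h import *
t2=np.radians(27); n=np.radians(-8.0); g=np.array([.471,.253,.142])
bot.move_l(tcp(g,n,t2),rate=.1)
bot.close_gripper(45); print(bot.current_opening(),bot.current_grip_force())
bot.move_l(tcp(g+[0,0,.13],n,t2),rate=.15); print("weight",fr())
G=lambda x,y,z: tcp(rk(x,y,z),A,t2)
bot.goto(G(-35,50.5,150),ori(A,t2,1))
bot.move_l(G(-10,50.5,106),rate=.12)
print(bot.current_time(),bot.current_joints(),bot.current_opening())
im=bot.get_image("wrist");cv2.imwrite("pics/w4.png",im[:,:,::-1])
for x in (-3-25,-3+25):
  for y in (25.5,75.5): print(proj("wrist",rk(x,y,64+48)).round(0))
print(proj("wrist",rk(-3,50.5,118)))
E
```

```text
0.0494781935092148 48.508758544921875
weight [-0.2  0.2 -1.4]
17.725 [-0.32248418  0.25327149  2.16194398  0.16649372  0.26062884 -1.81567806] 0.049137680772686564
[245. 328.]
[389. 328.]
[263. 385.]
[372. 385.]
[317.30639206 375.15904263]
```

View pics/w4.png

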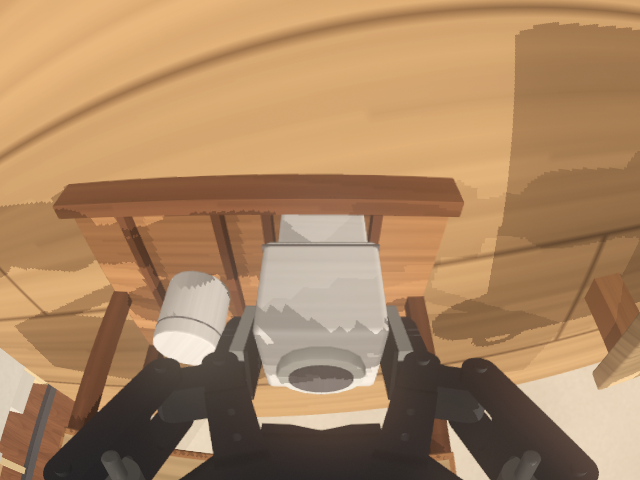

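The held tin is upright: lid at (321,378), predicted (317,375). The old tin is visible ahead at the lip (322,228). Next I insert the new tin, lower it and push it forward.

```bash
python3 - <<'E'
from h import *
t2=np.radians(27)
G=lambda x,y,z: tcp(rk(x,y,z),A,t2)
f0=fr()
bot.move_l(G(73,50.5,105),rate=.12); print(fr()-f0,inrack(bot.current_eef_pos()))
bot.move_l(G(73.5,50.5,47),rate=.08); print(fr()-f0)
z=47
while z>38:
    z-=1; bot.move_l(G(73.5,50.5,z),rate=.05); f=fr()-f0
    if f[2]>3: break
print("floor",z,f,bot.current_time())
f1=fr(); x=73.5
while x>62:
    x-=.75; bot.move_l(G(x,50.5,z),rate=.05); f=fr()-f1
    if f[0]>12: break
print("push",x,f,inrack(bot.current_eef_pos()),bot.current_time())
im=bot.get_image("wrist");cv2.imwrite("pics/w5.png",im[:,:,::-1])
E
```

```text
[ 0.   0.3 -0.7] [75.67803747 50.54921262 97.4928158 ]
[ 0.5  1.6 -0.7]
floor 42 [-3.   0.9  4.9] 20.7417
push 66.0 [12.8  2.4 -4.2] [72.46234211 50.35016335 36.07589197] 23.2417
```

View pics/w5.png

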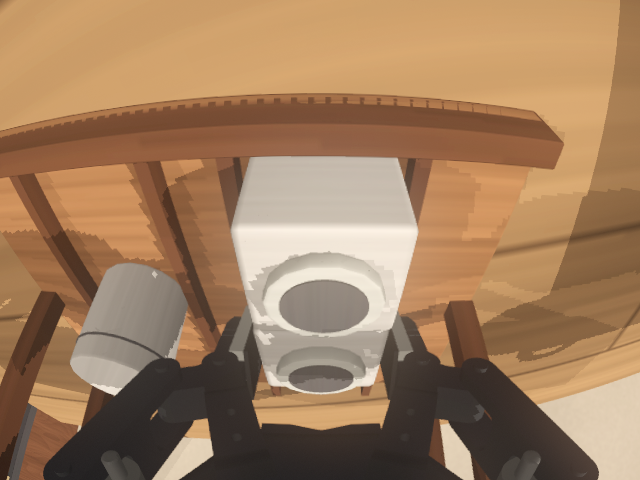

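The wrist view shows both tins in line and touching, lids at (323,305) and (321,378), with the old one against the lip at row 157. I'll release and retreat along the tool axis, then check.

```bash
python3 - <<'E'
from h import *
t2=np.radians(27)
G=lambda x,y,z: tcp(rk(x,y,z),A,t2)
bot.open(); x,z=66,42
bot.move_l(G(x-.454*110,50.5,z+.891*110),rate=.15)
bot.move_l(G(-70,50.5,190),rate=.25)
im=bot.get_image("wrist");cv2.imwrite("pics/w6.png",im[:,:,::-1])
q=np.array(bot.current_joints()); q[0]+=1.0; bot.move_joints(q)
bot.dwell(.3)
im=bot.get_image("top");cv2.imwrite("pics/top3.png",im[:,:,::-1])
w,s,c=tinpos((375,200,430,245),.066); print("old",inrack(w),s,c)
print(bot.current_time(),fr())
a=cv2.resize(im[170:270,350:483,::-1],(400,300),interpolation=cv2.INTER_CUBIC)
sc=bot.get_image("scene")
b=cv2.resize(sc[:,:,::-1],(400,300),interpolation=cv2.INTER_AREA)
o=np.zeros((600,800,3),np.uint8);o[:300,:400]=a;o[:300,400:]=b
o[300:,:400]=cv2.resize(cv2.imread("pics/w6.png"),(400,300));cv2.imwrite("pics/fin.png",o)
E
```

```text
old [26.41433845 50.20996652 54.        ] [26, 17, 11, 11, 90] [405.8 222. ]
27.3167 [-0.3 -0.5 -0.6]
```

View pics/fin.png

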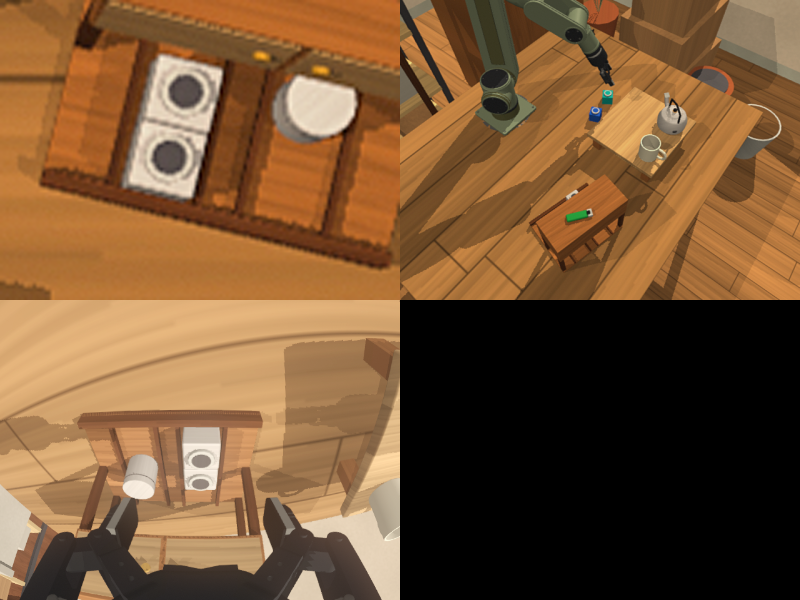

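The final views show both tins upright and touching in the left lane, with the old one at the lip. The bystanders are unmoved and the arm is free, so I'll hand the job in.

```bash
python3 -c "
from station import bot
print(bot.close_job())"
```

```text
the job is handed in; nothing more can be done
None
```

The job is handed in at about 27 s on the robot's clock: the old square tin is drawn forward to the lip and the new one stands right behind it, touching it, both upright and released, with the round tin, kettle, mug and lighter left alone.

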